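# Snap the overcap onto the open spray can and keep it pressed home

## Task

One spray can on the packing bench stands without its cap. Take the loose cap of that can's own diameter, set it rim-down over the nozzle and push it straight down until it clicks over the can's bead, then keep pressing past the click until its rim sits on the can's shoulder all round. Finish while still pressing the cap down firmly (about 10 to 15 N), hand on the cap and not letting go, the can upright where it stood and everything else on the bench left as it is.

Things in the scene. Friction and masses are not known exactly. Their poses are not given: they have to be found in the camera images.
- can: the open spray can, loose, standing on the bench: white tin body with a blue band, 57 mm across, 120 mm high to its shoulder; above it a narrower steel dome and a white nozzle 14 mm across whose top is 157 mm up. Full, it weighs 0.30 to 0.42 kg; pushed sideways at the top it tips. Origin at the centre of its foot, z up along its axis.
- can_shoulder (a point): centre of the can's flat shoulder ring (48 to 57 mm across), 120 mm above its foot: here the cap's rim stops hard.
- can_bead (a point): centre of the rolled bead, 48 mm across, 127.5 mm above the can's foot. Above it the dome narrows to 32 mm at 139 mm, which draws in a cap 2 to 3 mm off centre; below it is a 43 mm neck.
- cap: the loose grey plastic overcap that fits the open can: 57 mm across at the rim, 56 mm above it, 46 mm high, flat closed top, hollow (bore 51 mm, 43 mm deep), about 32 g, stiff enough to be gripped hard. It stands rim-down on the bench. Origin at the centre of its rim, z from the rim to the top. Home, its origin lies 120 mm above the can's origin.
- cap_lugs (a point): centre of the ring of four small sprung lugs inside the cap, 4 mm above its rim. Pressed down they touch the dome some 7.5 mm before home, jump over the bead about 4 mm before home (7 to 11 N at most, then the push drops to nothing: the lugs draw cap and can together); pressing on brings the rim to the shoulder, where the push rises again.
- can_b: A full spray can of the same make that already wears its cap: 57 mm across, 167 mm high with the cap, standing. Origin at the centre of its foot. Leave it alone.
- can_c: Another can as can_b, capped, 57 mm across, 167 mm high. Origin at the centre of its foot. Leave it alone.
- cap_small: a narrower loose grey plastic overcap, 44 mm across and 36 mm high, standing rim-down on the bench. Origin at the centre of its rim, z up. Leave it alone.
- cap_large: a wider loose grey plastic overcap, 67 mm across and 56 mm high, standing rim-down on the bench. Origin at the centre of its rim, z up. Leave it alone.
- trowel: plasterer's trowel lying on its blade (260 x 90 mm, handle up to 65 mm high). Origin under the blade's centre. Leave it alone.
- tape_roll: roll of packing tape lying flat, 100 mm across, 48 mm high. Origin at the centre of its underside. Leave it alone.
- coupling: black hose coupling with three ears, 92 mm across the ears, 58 mm high. Origin at the centre of its underside. Leave it alone.
- scraper: wide-bladed scraper with a wooden handle lying flat, 220 mm long, 16 mm high. Origin under its middle. Leave it alone.

How it is judged:
On the way, in this order (a step that is already met when the one before it is completed fails the run):
1. the cap is lifted off the bench (height (world z) of cap above 0.06 m), for 0.1 s.
2. the cap is brought rim-down over the standing can (horizontal distance between cap and can below 0.008 m and z of cap in the frame of can between 0.124 and 0.165 m and angle between cap's own z axis and vertical below 0.2 rad).
3. the cap has clicked, sits home, and is still being pressed (z of cap in the frame of can between 0.117 and 0.122 m and horizontal distance between cap and can below 0.005 m and angle between each of cap, can's own z axis and vertical below 0.08 rad and contact force between cap and can above 6 N and contact force between any of the fingers, the arm and cap above 1 N), for 0.5 s.
At the end, for the whole second after the job is handed in: Cap rim-down on the can, rim within 2 mm of the shoulder, within 5 mm of the axis, both within 0.08 rad of upright, can within 40 mm of its start. The hand is on the cap and presses so that the can bears on the bench with over 9 N (3 to 4 N of it the can's weight) through the last second (all of step 3 and distance of can from where it was at the start of the episode below 0.04 m); the arm keeps its last pose, push and grip.
It fails at once if a capped can is disturbed (moved more than 30 mm) (distance of any of can_b, can_c from where it was at the start of the episode above 0.03 m).
It fails at once if a cap of another size is disturbed (moved more than 30 mm) (distance of any of cap_small, cap_large from where it was at the start of the episode above 0.03 m).
It fails at once if a tool or other stock is disturbed (moved more than 30 mm) (distance of any of trowel, tape_roll, coupling, scraper from where it was at the start of the episode above 0.03 m).
It also fails if it takes over 38 s, if anything falls off the work surface, if the arm or the gripper's body presses on something with over 40 N, if the wrist force passes 120 N, or if a joint passes its speed limit or range.

## Robot

A 6-joint arm with a two-finger parallel gripper is mounted at the origin on the work surface. World frame = base frame: x ahead of the robot, y to its left, z up, the work surface at z = 0. Lengths are in m, angles in rad, forces in N, time in s.
With the tool pointing down it reaches from about 0.275 to 1 m from the base axis. Payload 8.4 kg.
Tool frame: the origin (TCP) lies on the centre line of the jaws, within the pads' length; the fingertips stand 25 mm ahead of it and the grasp point (between the pads) lies 6 mm ahead of it; x points along the fingers, z is the direction in which the jaws open and shut, and the axes are right-handed (so a half turn about x gives the same grasp; the last joint's range is limited). The gripper opens to 85 mm and grips with 20 to 120 N. Pads are 22 mm wide; open, the fingers measure 114 mm over their backs; the gripper's body (76 mm by 85 mm) begins 54 mm behind the grasp point. The pads swing forward as they close: fully open they stand 13 mm farther back than shut.
Start: joints at [-1.217, 0.353, 1.633, -0, 1.155, -0.002], TCP at [0.218, -0.586, 0.256] pointing down, gripper open.
Joint ranges: [-2.63, 2.63], [-0.92, 2.1], [0.06, 2.66], [-1.3, 4.44], [0, 2.69], [-3.02, 3.02]. Speed limits (rad/s): [2.22, 2.22, 2.79, 3.14, 3.14, 3.14].

## Interface

Orientations are given as [roll, pitch, yaw] about the fixed x, y, z axes, in that order (R = Rz(yaw) Ry(pitch) Rx(roll)).
In Python, from plant import read_state, vision, close_job gives the robot as it stands. The module is installed in compiled form; this text tells all that it offers.
- The arm moves only by the tool send_rows, never from a script. Its argument "increments" is a list of rows, each an object with "grip": the opening, from 0 (shut) to 1 (fully open); "translation": the shift along the tool's x, y, z in m, a list of three; "rotation": the turn, a rotation vector about the tool's x, y, z in degrees, a list of three. A call has 1 to 8 rows; each row is the pose to reach, as a shift and turn from the pose measured when the call began, along the tool's axes at that moment; what a row does not reach only later rows make up. A row lasts 1/12 s, in which the tool goes at most 41.7 mm and 7.16 degrees, less where a joint would pass 70% of its speed; a pose out of reach is approached as far as the arm can. A call with a gripper value outside its range is refused whole. The fingers move at their own pace and stop on an object; "newtons" is the grip in N (left out, the last holds). Time passes only in rows, so rows that repeat a pose let the fingers close. It gives the time, the measured TCP pose, the force and the opening at its end, in the units of the state.
- read_state(): the state, without advancing time (a new reading comes with each control period).
- vision.camera(name): name is "side" or "top" or "wrist"; returns a dict with "frame" (400x640x3 uint8, red, green, blue), "z_map" (400x640 float32, m along the optical axis (not along the pixel's ray), 0 where there is no reading), "fov_y" (degrees; the focal length in pixels is half the picture's height over the tangent of half this angle, whatever the lens; pixels are square), "cx", "cy" (the principal point, pixels), "rvec" (rotation vector, rad) and "tvec" (3), from world to camera coordinates, as OpenCV has them; the wrist camera has in their place "hand_eye" (4x4, takes a point from camera to tool coordinates, whose origin is the TCP and whose axes are the tool frame's). Camera axes: x right, y down, z forward; pixel columns grow to the right and rows downward; lengths in m; the calibration is good to about 2 mm. A picture is of the moment at which its call begins: read the wrist's pose just before it.
- close_job(): hands the job in, once; it reports no verdict.
The state is a dict: "time_s": time; "joints": joint angles; "joint_vel": joint speeds; "tau": joint torques, N m; "position": TCP position; "tcp_rot": TCP orientation; "force": force on the tool from outside, world axes, zero at the start; "moment": the same for the moment, N m; "grip_width": finger opening in m.
Only numpy, scipy, OpenCV 4.12 (cv2) and the standard library are available. Lean on these libraries where they do the work, as an engineer would, in place of code of your own. Each camera call takes 0.05 s, during which the arm holds its last target.

## Working session

There is one attempt and no reset: what is moved stays moved. The work goes in short steps, Python scripts to look and compute and a tool call to move; the robot and the scene stay as the last step left them, time stands still between calls to the robot, and variables do not carry over. Pictures are saved under pics/ and viewed, and the job is handed in when it is done.

Besides the shell and the picture viewer there is one more tool, called after "Request:" by a JSON object that holds its "name" and its "arguments". send_rows: Moves the arm, as the interface text tells. Its arguments: {"type":"object","properties":{"increments":{"type":"array","items":{"type":"object","properties":{"grip":{"type":"number"},"translation":{"type":"array","items":{"type":"number"}},"rotation":{"type":"array","items":{"type":"number"}}}}},"newtons":{"type":"number"}},"required":["increments"]}

```bash
mkdir -p pics; cat > h.py <<'E'
import numpy as np, cv2
from plant import read_state, vision, close_job
from scipy.spatial.transform import Rotation as R
def K(c):
    h,w=c['frame'].shape[:2]; f=h/2/np.tan(np.radians(c['fov_y'])/2)
    return np.array([[f,0,c['cx']],[0,f,c['cy']],[0,0,1.]])
def pose(c,st=None):
    "camera->world R,t"
    if 'rvec' in c:
        Rw=cv2.Rodrigues(np.array(c['rvec'],float))[0]; return Rw.T,-Rw.T@np.array(c['tvec'],float).ravel()
    H=np.array(c['hand_eye']); Rt=R.from_euler('xyz',st['tcp_rot']).as_matrix()
    return Rt@H[:3,:3],Rt@H[:3,3]+np.array(st['position'])
def get(n):
    st=read_state(); c=vision.camera(n); return c,K(c),*pose(c,st)
def rays(k,Rw,uv):
    uv=np.atleast_2d(uv).astype(float); d=np.c_[uv,np.ones(len(uv))]@np.linalg.inv(k).T
    return d@Rw.T
def onplane(k,Rw,t,uv,z):
    d=rays(k,Rw,uv); return t+d*((z-t[2])/d[:,2])[:,None]
def cloud(c,k,Rw,t):
    h,w=c['z_map'].shape; v,u=np.mgrid[:h,:w]
    d=rays(k,Rw,np.c_[u.ravel(),v.ravel()])*c['z_map'].reshape(-1,1)+t
    d=d.reshape(h,w,3); d[c['z_map']==0]=np.nan; return d
def save(n,f): cv2.imwrite('pics/'+n+'.png',f[...,::-1])
E
python3 - <<'E'
from h import *
print(read_state())
for n in ['side','top','wrist']:
    c,k,Rw,t=get(n); save(n+'0',c['frame']); print(n,k[0,0],k[:2,2],t,Rw[:,2],(c['z_map']>0).mean())
    np.savez('pics/'+n+'0.npz',f=c['frame'],z=c['z_map'],k=k,R=Rw,t=t)
E
```

```text
{'time_s': 0.0, 'joints': array([-1.21738384e+00,  3.53661837e-01,  1.63417672e+00,  8.37868832e-06,
        1.15517775e+00, -2.44439757e-03]), 'joint_vel': array([-0.00038965, -0.00204407, -0.00031655,  0.00135386, -0.00021286,
        0.00030904]), 'tau': array([ 1.78733728e-03, -6.05249119e+01, -3.42067945e+01,  1.14240804e-04,
        9.32550902e-03, -1.88357788e-06]), 'position': array([ 0.21756339, -0.58542065,  0.25553488]), 'tcp_rot': array([3.1337674 , 1.56937265, 1.91882456]), 'force': array([-0.04681112, -1.01501259,  0.03190813]), 'moment': array([ 0.01812368, -0.0668281 ,  0.01571443]), 'grip_width': 0.08524732245436437}
side 468.02512137097295 [319.09772953 202.65677713] [-0.02609575  0.82810313  0.76497454] [ 0.46557986 -0.69347245 -0.54984666] 0.99608984375
top 484.2878769861142 [327.59112963 199.53847726] [ 0.35484867 -0.03447748  1.29600258] [ 0.15692266  0.00684556 -0.98758717] 0.99598828125
wrist 282.708391621031 [320.53876773 199.91910394] [ 0.28067325 -0.56192734  0.37365756] [-0.25236323 -0.092176   -0.96323226] 0.99604296875
```

View pics/side0.png

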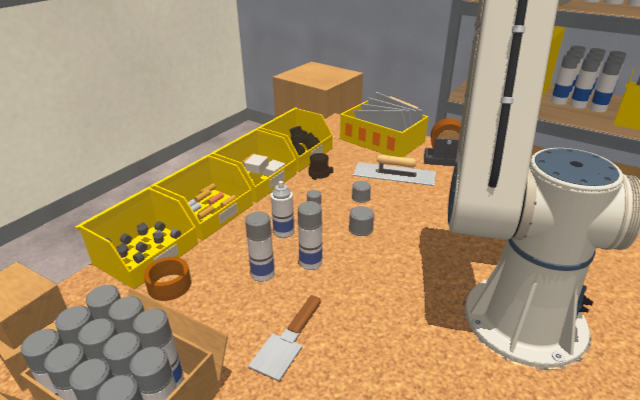

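View pics/top0.png

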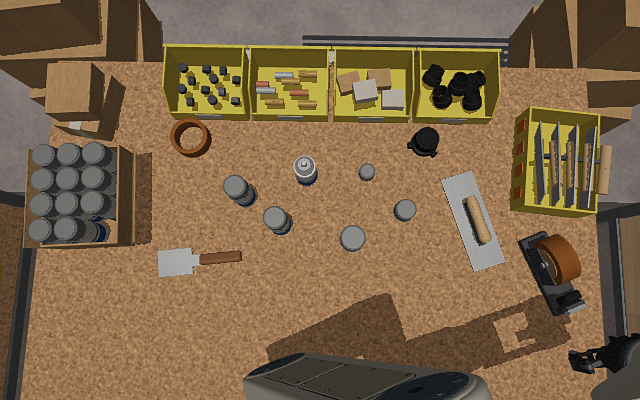

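View pics/wrist0.png

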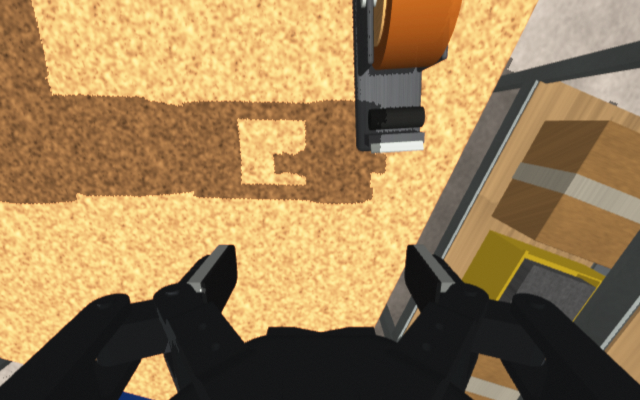

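The top view shows the open can with its nozzle at about (305,165) and the capped cans at (236,187) and (277,219). The loose caps are at (367,172), which looks small, (405,210), which looks mid-sized, and (352,238), which looks large. The side view has the same things, with the open can at (283,210) and the caps at (314,198), (361,191) and (361,221). Next I'll measure them.

```bash
python3 - <<'E'
from h import *
D={n:np.load(f'pics/{n}0.npz') for n in('top','side')}
boxes={'top':{'small':(350,155,385,190),'mid':(388,192,422,228),'large':(333,218,372,258)},
'side':{'small':(302,186,326,212),'mid':(348,178,374,206),'large':(343,202,380,240)}}
def mask(f):
    h=cv2.cvtColor(f,cv2.COLOR_RGB2HSV); return ((h[...,1]<75)).astype(np.uint8)
for n,d in D.items():
    m=mask(d['f']); 
    C=cloud({'z_map':d['z']},d['k'],d['R'],d['t'])
    for b,(x0,y0,x1,y1) in boxes[n].items():
        mm=np.zeros_like(m); mm[y0:y1,x0:x1]=m[y0:y1,x0:x1]
        cs,_=cv2.findContours(mm,cv2.RETR_EXTERNAL,cv2.CHAIN_APPROX_NONE)
        c=max(cs,key=cv2.contourArea); mm[:]=0; cv2.drawContours(mm,[c],-1,1,-1)
        P=C[mm>0]; zt=np.nanpercentile(P[:,2],90)
        top=P[P[:,2]>zt-.004]
        (q,r)=cv2.minEnclosingCircle(np.ascontiguousarray(top[:,:2],np.float32))
        print(n,b,cv2.boundingRect(c),cv2.contourArea(c),'ztop',zt.round(4),'top centre',np.round(q,4),'r',round(r,4),'med',np.nanmedian(top,0).round(4))
    # can: points by height around
    for nm,(x,y) in {'can':(305,165) if n=='top' else (283,210),'b':(236,187) if n=='top' else (260,240),'c':(277,219) if n=='top' else (311,230)}.items():
        S=C[y-50:y+50,x-30:x+30]
        P=S.reshape(-1,3)
        P=P[P[:,2]>.02]
        print(n,nm,'zmax',np.nanpercentile(P[:,2],99.5), P[np.nanargmax(P[:,2])].round(4))
# can top: side and top cropped
f=D['top']['f'][130:260,210:430]; save('c_top',cv2.resize(f,None,fx=3.5,fy=3.5,interpolation=cv2.INTER_CUBIC))
f=D['side']['f'][165:290,230:390]; save('c_side',cv2.resize(f,None,fx=4.5,fy=4.5,interpolation=cv2.INTER_CUBIC))
E
```

```text
top small (358, 163, 17, 19) 214.0 ztop 0.0385 top centre [ 0.6344 -0.1276] r 0.0209 med [ 0.6356 -0.129   0.0367]
top mid (393, 199, 24, 23) 365.5 ztop 0.0489 top centre [ 0.532 -0.229] r 0.0265 med [ 0.5324 -0.2278  0.0471]
top large (339, 225, 27, 27) 506.5 ztop 0.0592 top centre [ 0.4558 -0.0921] r 0.0317 med [ 0.4558 -0.0926  0.0572]
top can zmax 0.1710835344222178 [0.5016 0.0957 0.1736]
top b zmax 0.17219228185276805 [0.5832 0.2075 0.1736]
top c zmax 0.1723245185226236 [0.5132 0.1031 0.1742]
side small (302, 190, 19, 22) 306.5 ztop 0.168 top centre [0.4881 0.0981] r 0.0249 med [0.4884 0.0979 0.1673]
side mid (352, 181, 18, 22) 309.0 ztop 0.0466 top centre [ 0.5325 -0.2278] r 0.0278 med [ 0.531  -0.225   0.0456]
side large (349, 206, 25, 30) 587.0 ztop 0.0565 top centre [ 0.455  -0.0896] r 0.0333 med [ 0.4534 -0.088   0.0558]
side can zmax 0.16904485730947236 [0.4919 0.1102 0.1709]
side b zmax 0.16904573993460476 [0.5723 0.1905 0.1705]
side c zmax 0.16917125304983976 [0.4919 0.1102 0.1709]
```

View pics/c_top.png

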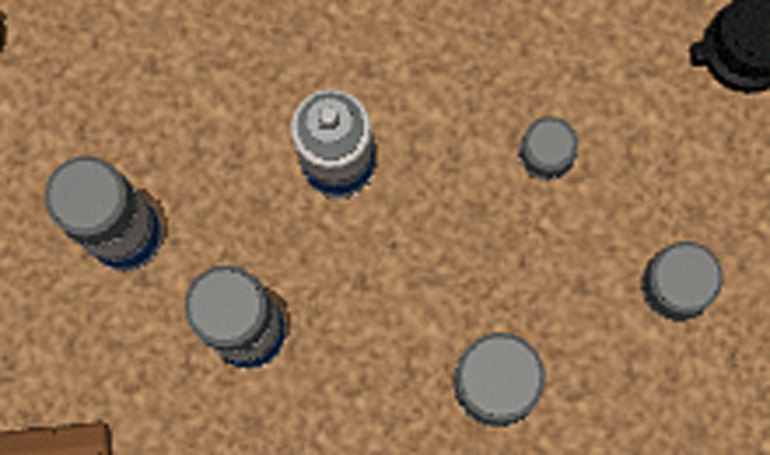

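View pics/c_side.png

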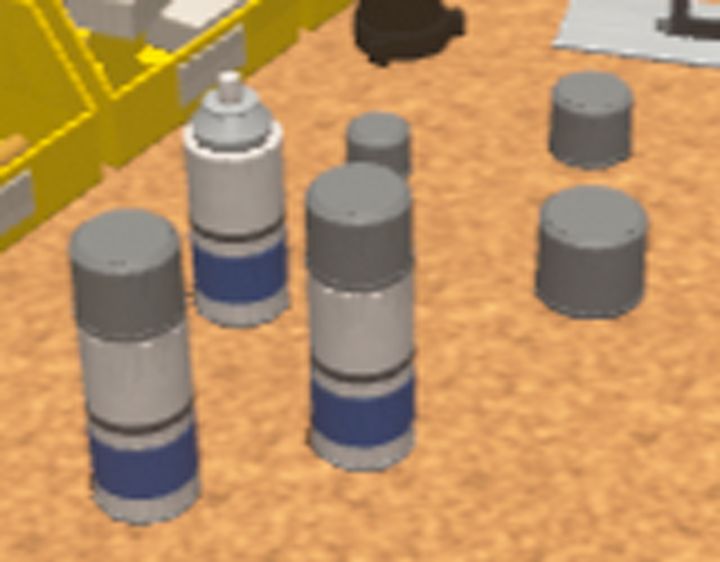

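```bash
cat >> h.py <<'E'
def tri(L):
    "least squares meeting of rays [(t,d)]"
    A=np.zeros((3,3));b=np.zeros(3)
    for t,d in L:
        d=d/np.linalg.norm(d);M=np.eye(3)-np.outer(d,d);A+=M;b+=M@t
    p=np.linalg.solve(A,b); return p,[np.linalg.norm(np.cross(p-t,d/np.linalg.norm(d))) for t,d in L]
def totool(p,st=None):
    st=st or read_state(); return R.from_euler('xyz',st['tcp_rot']).as_matrix().T@(np.array(p)-st['position'])
E
python3 - <<'E'
from h import *
D={n:np.load(f'pics/{n}0.npz') for n in('top','side')}
def T(uvt,uvs):
    return tri([(D[n]['t'],rays(D[n]['k'],D[n]['R'],uv)[0]) for n,uv in(('top',uvt),('side',uvs))])
ct=lambda x,y:((x+.5)/3.5-.5+210,(y+.5)/3.5-.5+130)
cs=lambda x,y:((x+.5)/4.5-.5+230,(y+.5)/4.5-.5+165)
print('nozzle',T(ct(328.5,117),cs(229,76)))
d=D['top'];print('shoulder ring on .12',onplane(d['k'],d['R'],d['t'],ct(331,128),.12))
d=D['side'];print('shoulder ring on .12',onplane(d['k'],d['R'],d['t'],cs(234,140),.12))
print('cap top',T(ct(685,279),cs(592,92)))
print('can b',T(ct(88,197),cs(126,240)),'can c',T(ct(228,306),cs(358,193)))
st=read_state();Rt=R.from_euler('xyz',st['tcp_rot']).as_matrix();print(Rt.round(3))
print('to above cap',totool([.532,-.228,.20]))
c=vision.camera('wrist');print(np.array(c['hand_eye']).round(4))
E
```

```text
nozzle (array([0.62435554, 0.03336652, 0.15696677]), [np.float64(0.0005685924338447165), np.float64(0.00056859243384448)])
shoulder ring on .12 [[0.62460611 0.03328154 0.12      ]]
shoulder ring on .12 [[0.61854937 0.04027006 0.12      ]]
cap top (array([ 0.53188005, -0.22875931,  0.04397732]), [np.float64(0.0006041652941877608), np.float64(0.0006041652941875636)])
can b (array([0.56419066, 0.19514574, 0.16271526]), [np.float64(0.00025804848344596846), np.float64(0.00025804848344631215)]) can c (array([0.49149015, 0.09739825, 0.16240937]), [np.float64(0.0005616873114207604), np.float64(0.0005616873114208439)])
[[-0.     0.937  0.348]
 [ 0.001  0.348 -0.937]
 [-1.    -0.    -0.001]]
to above cap [ 0.05597221  0.41925803 -0.22555351]
[[ 6.000e-04 -2.687e-01  9.632e-01 -1.180e-01]
 [ 6.000e-04 -9.632e-01 -2.687e-01  6.730e-02]
 [ 1.000e+00  8.000e-04 -4.000e-04 -3.000e-04]
 [ 0.000e+00  0.000e+00  0.000e+00  1.000e+00]]
```

Request:
{"name": "send_rows", "arguments": {"increments": [{"grip":1,"translation":[0,0.035,-0.019],"rotation":[0,0,0]},{"grip":1,"translation":[0,0.07,-0.038],"rotation":[0,0,0]},{"grip":1,"translation":[0,0.105,-0.056],"rotation":[0,0,0]},{"grip":1,"translation":[0,0.14,-0.075],"rotation":[0,0,0]},{"grip":1,"translation":[0,0.175,-0.094],"rotation":[0,0,0]},{"grip":1,"translation":[0,0.21,-0.113],"rotation":[0,0,0]},{"grip":1,"translation":[0,0.245,-0.132],"rotation":[0,0,0]},{"grip":1,"translation":[0,0.28,-0.15],"rotation":[0,0,0]}]}}

```text
time_s: 0.87
position: [0.4287, -0.3457, 0.256]
tcp_rot: [3.066, 1.57, 1.851]
force: [0.3, -1.9, 0.1]
grip_width: 0.0849
```

```bash
python3 -c "
from h import *
s=read_state();print(s);print(totool([.532,-.228,.20]))"
```

```text
{'time_s': 0.8667, 'joints': array([-6.81664198e-01,  2.38584218e-01,  1.79319442e+00,  5.17495778e-04,
        1.11047921e+00,  5.33257153e-01]), 'joint_vel': array([ 8.57676697e-01,  2.54345572e-02, -3.80538986e-02, -1.81116197e-03,
        3.29222447e-04,  8.50053955e-01]), 'tau': array([-6.79478601e+00, -5.29474282e+01, -3.18650544e+01,  1.91791041e-02,
        2.25089849e-01, -1.41194176e+00]), 'position': array([ 0.42869109, -0.34572611,  0.25603578]), 'tcp_rot': array([3.06634243, 1.56998555, 1.85119103]), 'force': array([ 0.26615897, -1.91436589,  0.06610517]), 'moment': array([-0.00404116, -0.02333525, -0.0605708 ]), 'grip_width': 0.08491651770310073}
[ 0.0561043   0.13783228 -0.07434209]
```

Request:
{"name": "send_rows", "arguments": {"increments": [{"grip":1,"translation":[0.01,0.035,-0.019],"rotation":[0,0,0]},{"grip":1,"translation":[0.02,0.07,-0.037],"rotation":[0,0,0]},{"grip":1,"translation":[0.035,0.105,-0.056],"rotation":[0,0,0]},{"grip":1,"translation":[0.056,0.138,-0.074],"rotation":[0,0,0]},{"grip":1,"translation":[0.056,0.138,-0.074],"rotation":[0,0,0]},{"grip":1,"translation":[0.056,0.138,-0.074],"rotation":[0,0,0]},{"grip":1,"translation":[0.056,0.138,-0.074],"rotation":[0,0,0]}]}}

```text
time_s: 1.45
position: [0.532, -0.2282, 0.1998]
tcp_rot: [-2.512, 1.569, 2.557]
force: [0.1, -0.1, -0.2]
grip_width: 0.0852
```

```bash
python3 - <<'E'
from h import *
s=read_state();print(s['position'],s['tcp_rot'],s['joint_vel'].round(3),totool([.532,-.228,.20]))
c,k,Rw,t=get('wrist');save('w1',c['frame']);np.savez('pics/w1.npz',f=c['frame'],z=c['z_map'],k=k,R=Rw,t=t)
p=np.array([.532,-.2285,.046]); q=(p-t)@Rw; print('predicted cap top px',(k@(q/q[2]))[:2])
E
```

```text
[ 0.53203897 -0.2281658   0.19984982] [-2.51171776  1.56930296  2.55741361] [-0.029 -0.02  -0.004 -0.001  0.002 -0.   ] [-1.49990324e-04  2.12575064e-05 -1.69153313e-04]
predicted cap top px [321.39880832 191.68888738]
```

View pics/w1.png

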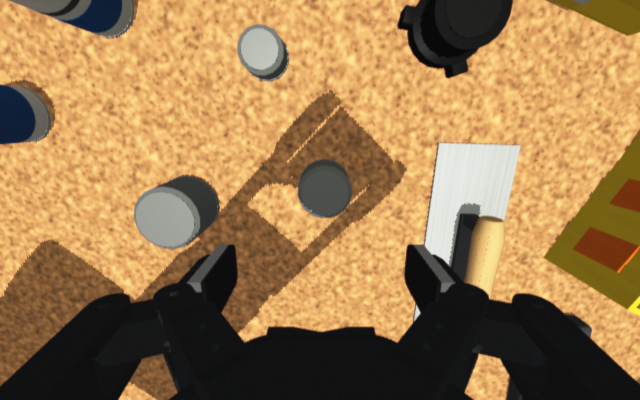

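The wrist view shows the mid cap, in shadow, at about (325,189), close to the predicted (321,192). I'll fit it and compare with the top and side measurements.

```bash
cat >> h.py <<'E'
def blob(f,x0,y0,x1,y1,s=75):
    h=cv2.cvtColor(f,cv2.COLOR_RGB2HSV); m=np.zeros(f.shape[:2],np.uint8); m[y0:y1,x0:x1]=(h[y0:y1,x0:x1,1]<s)
    cs,_=cv2.findContours(m,cv2.RETR_EXTERNAL,cv2.CHAIN_APPROX_NONE); return max(cs,key=cv2.contourArea)[:,0]
def circ(P):
    A=np.c_[2*P[:,:2],np.ones(len(P))]; x=np.linalg.lstsq(A,(P[:,:2]**2).sum(1),rcond=None)[0]
    return x[:2],np.sqrt(x[2]+x[:2]@x[:2])
E
python3 - <<'E'
from h import *
d=np.load('pics/w1.npz'); b=blob(d['f'],285,145,365,230); print(cv2.fitEllipse(b),len(b))
P=onplane(d['k'],d['R'],d['t'],b,.046); print('all edge',circ(P))
C=cloud({'z_map':d['z']},d['k'],d['R'],d['t']); m=np.zeros(d['z'].shape,np.uint8);cv2.drawContours(m,[b[:,None]],-1,1,-1)
Q=C[m>0]; print('z pct',np.nanpercentile(Q[:,2],[2,20,50,90])); print('bench',np.nanmedian(C[120:140,560:600,2]),np.nanmedian(C[90:120,200:240,2]))
T=Q[Q[:,2]>.043]; print(T.mean(0), cv2.minEnclosingCircle(np.ascontiguousarray(T[:,:2],np.float32)))
save('w1c',cv2.resize(d['f'][140:235,280:370],None,fx=6,fy=6))
E
```

```text
((324.2978515625, 188.66481018066406), (52.505836486816406, 57.633182525634766), 179.2263946533203) 159
all edge (array([ 0.53517729, -0.23035134]), np.float64(0.027560851075075374))
z pct [0.01379637 0.04424544 0.045845   0.04689607]
bench 2.6032115548108026e-05 0.0002526686762959751
[ 0.53332128 -0.23108986  0.04587652] ((0.5322568416595459, -0.23132334649562836), 0.0272139273583889)
```

View pics/w1c.png

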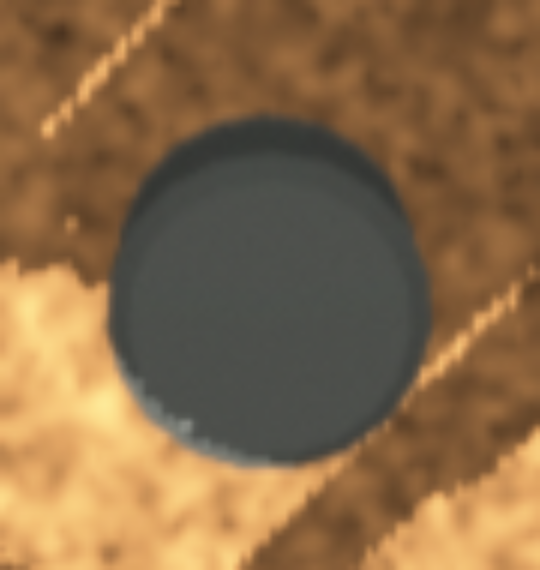

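```bash
python3 - <<'E'
from h import *
d=np.load('pics/w1.npz'); p=onplane(d['k'],d['R'],d['t'],[324.8,191.3],.046)[0];print(p)
print(totool([p[0],p[1],.033]), totool([.532,-.2288,.033]))
E
```

```text
[ 0.53355041 -0.23151425  0.046     ]
[0.16739092 0.00059847 0.00314208] [1.67392601e-01 8.99464310e-05 5.78759875e-05]
```

Request:
{"name": "send_rows", "arguments": {"increments": [{"grip":1,"translation":[0.03,0,0.002],"rotation":[0,0,0]},{"grip":1,"translation":[0.065,0,0.002],"rotation":[0,0,0]},{"grip":1,"translation":[0.1,0,0.002],"rotation":[0,0,0]},{"grip":1,"translation":[0.13,0,0.002],"rotation":[0,0,0]},{"grip":1,"translation":[0.15,0,0.002],"rotation":[0,0,0]},{"grip":1,"translation":[0.167,0,0.002],"rotation":[0,0,0]},{"grip":1,"translation":[0.167,0,0.002],"rotation":[0,0,0]},{"grip":1,"translation":[0.167,0,0.002],"rotation":[0,0,0]}], "newtons": 60}}

```text
time_s: 2.17
position: [0.5319, -0.2317, 0.0336]
tcp_rot: [-2.476, 1.57, 2.591]
force: [-0.1, 0.5, 0.3]
grip_width: 0.0855
```

```bash
python3 - <<'E'
from h import *
s=read_state();print(s['position'],s['tcp_rot'],s['force'],s['grip_width'])
c,k,Rw,t=get('wrist');save('w2',c['frame'])
E
```

```text
[ 0.53192094 -0.23173793  0.03358405] [-2.475753    1.56954958  2.59056555] [-0.11569878  0.45254046  0.26415086] 0.08548481598700469
```

View pics/w2.png

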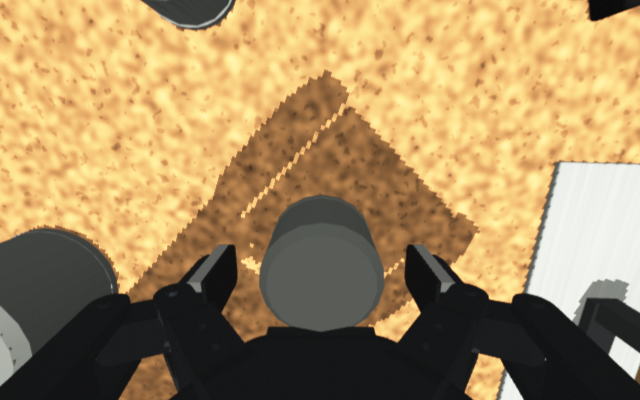

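```bash
python3 - <<'E'
from h import *
c,k,Rw,t=get('wrist');s=read_state();H=np.array(c['hand_eye'])
f=c['frame']
a=np.linspace(0,2*np.pi,60)
img=f.copy()
for y,col in((0,(255,0,0)),):
    P=np.c_[np.full(60,s['position'][2]-.046),.028*np.cos(a)+y,.028*np.sin(a)]
    q=(P-H[:3,3])@H[:3,:3]; uv=(q/q[:,2:])@k.T
    cv2.polylines(img,[uv[:,:2].round().astype(np.int32)],True,col)
save('w2o',cv2.resize(img[180:350,230:420],None,fx=3,fy=3))
E
```

```text
(no output)
```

View pics/w2o.png

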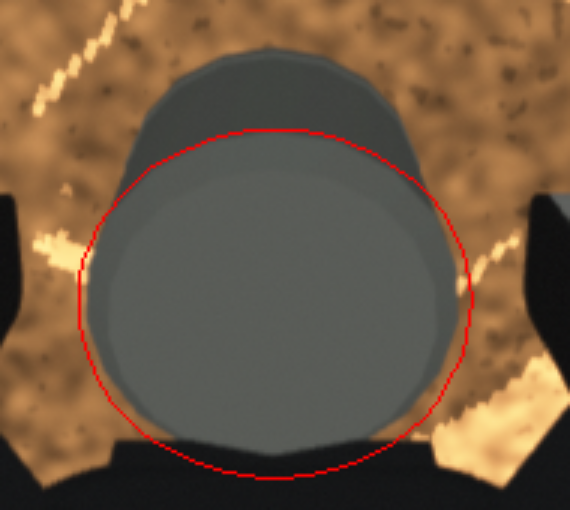

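The cap sits centred between the open fingers: its top is at about (322,277), the fingers are at (225,265) and (420,265), and the predicted circle agrees to about 2 mm. I'll close the gripper.

Request:
{"name": "send_rows", "arguments": {"increments": [{"grip":0.3,"translation":[0,0,0],"rotation":[0,0,0]},{"grip":0.3,"translation":[0,0,0],"rotation":[0,0,0]},{"grip":0.3,"translation":[0,0,0],"rotation":[0,0,0]},{"grip":0.3,"translation":[0,0,0],"rotation":[0,0,0]},{"grip":0.3,"translation":[0,0,0],"rotation":[0,0,0]},{"grip":0.3,"translation":[0,0,0],"rotation":[0,0,0]},{"grip":0.3,"translation":[0,0,0],"rotation":[0,0,0]},{"grip":0.3,"translation":[0,0,0],"rotation":[0,0,0]}], "newtons": 80}}

```text
time_s: 2.93
position: [0.5342, -0.2324, 0.0369]
tcp_rot: [0.811, 1.566, -0.405]
force: [-2.9, -1.6, 13.7]
grip_width: 0.0546
```

```bash
python3 - <<'E'
from h import *
s=read_state();print(s['position'],s['tcp_rot'],s['force'],s['grip_width'])
c,k,Rw,t=get('wrist');save('w3',c['frame'])
E
```

```text
[ 0.53422446 -0.23236753  0.03692786] [ 0.81076783  1.56644958 -0.40548568] [-2.90704123 -1.59440036 13.69655337] 0.05457751732569739
```

View pics/w3.png

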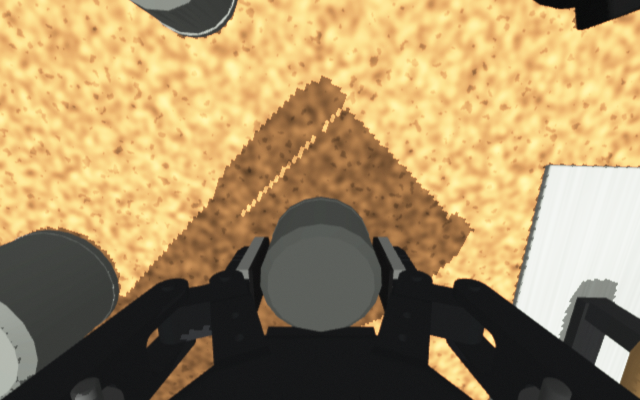

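The fingers closed at 54.6 mm on the cap. The pads swung forward and pushed it against the bench (13.7 N up on the tool), so I'll lift straight up.

Request:
{"name": "send_rows", "arguments": {"increments": [{"grip":0.3,"translation":[-0.02,0,0],"rotation":[0,0,0]},{"grip":0.3,"translation":[-0.05,0,0],"rotation":[0,0,0]},{"grip":0.3,"translation":[-0.09,0,0],"rotation":[0,0,0]},{"grip":0.3,"translation":[-0.13,0,0],"rotation":[0,0,0]},{"grip":0.3,"translation":[-0.17,0,0],"rotation":[0,0,0]},{"grip":0.3,"translation":[-0.2,0,0],"rotation":[0,0,0]},{"grip":0.3,"translation":[-0.22,0,0],"rotation":[0,0,0]},{"grip":0.3,"translation":[-0.22,0,0],"rotation":[0,0,0]}]}}

```text
time_s: 3.65
position: [0.5355, -0.2328, 0.2628]
tcp_rot: [0.804, 1.558, -0.412]
force: [1.8, 0.9, 0.1]
grip_width: 0.0549
```

```bash
python3 - <<'E'
from h import *
s=read_state();print(s['position'],s['tcp_rot'],s['force'],s['grip_width'])
Rt=R.from_euler('xyz',s['tcp_rot']).as_matrix();print(Rt.round(4))
for n in('wrist','side'):
    c,k,Rw,t=get(n);save('l_'+n,c['frame']);np.savez(f'pics/l_{n}.npz',f=c['frame'],z=c['z_map'],k=k,R=Rw,t=t)
print(totool([.6243,.0335,.256]))
E
```

```text
[ 0.53551862 -0.23284607  0.26276758] [ 0.80367905  1.55759952 -0.41235385] [1.80991845 0.93985575 0.10751157] 0.05486648769706489
[[ 0.0121  0.9377  0.3473]
 [-0.0053  0.3474 -0.9377]
 [-0.9999  0.0095  0.0092]]
[ 0.00177616  0.17730492 -0.21747858]
```

View pics/l_side.png

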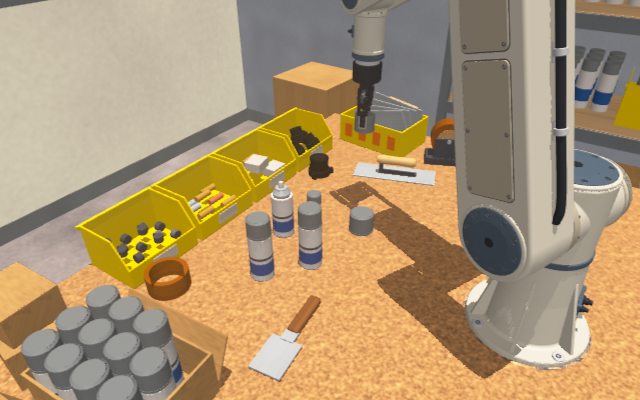

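View pics/l_wrist.png

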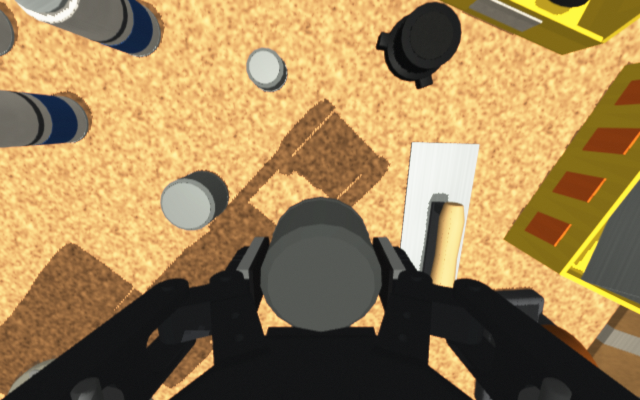

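The cap is in the hand: at (365,123) in the side view and (322,278) in the wrist view. The rest of the bench is undisturbed. I'll level the tool and stop about 10 cm short of the can, so the wrist camera can see the can beside the held cap.

```bash
python3 - <<'E'
from h import *
s=read_state();Rt=R.from_euler('xyz',s['tcp_rot']).as_matrix()
Rg=R.from_euler('xyz',[.81076783,1.56644958,-.40548568]).as_matrix()
# cap axis in tool frame: world up at grip
u=Rg.T@[0,0,1]; un=Rt.T@[0,0,1]; print('cap axis in tool',u,'tilt now',un)
rot=np.cross(u,un); print('rotvec deg',np.degrees(rot))
E
```

```text
cap axis in tool [-0.99999055  0.00315058  0.00299465] tilt now [-0.99997855  0.00472664  0.00453461]
rotvec deg [ 7.56551185e-06  8.82343168e-02 -9.03024929e-02]
```

Request:
{"name": "send_rows", "arguments": {"increments": [{"grip":0.3,"translation":[0,0.012,-0.03],"rotation":[0,0.1,-0.1]},{"grip":0.3,"translation":[0,0.024,-0.065],"rotation":[0,0.1,-0.1]},{"grip":0.3,"translation":[0,0.036,-0.1],"rotation":[0,0.1,-0.1]},{"grip":0.3,"translation":[0,0.048,-0.135],"rotation":[0,0.1,-0.1]},{"grip":0.3,"translation":[0,0.06,-0.17],"rotation":[0,0.1,-0.1]},{"grip":0.3,"translation":[0,0.07,-0.2],"rotation":[0,0.1,-0.1]},{"grip":0.3,"translation":[0,0.078,-0.218],"rotation":[0,0.1,-0.1]},{"grip":0.3,"translation":[0,0.078,-0.218],"rotation":[0,0.1,-0.1]}]}}

```text
time_s: 4.42
position: [0.5299, 0.0029, 0.2556]
tcp_rot: [0.781, 1.57, -0.432]
force: [-0.1, -0.5, -0.0]
grip_width: 0.0545
```

Request:
{"name": "send_rows", "arguments": {"increments": [{"grip":0.3,"translation":[0,0,0],"rotation":[0,0,0]},{"grip":0.3,"translation":[0,0,0],"rotation":[0,0,0]},{"grip":0.3,"translation":[0,0,0],"rotation":[0,0,0]}]}}

```text
time_s: 4.67
position: [0.5294, 0.0021, 0.2547]
tcp_rot: [-1.145, 1.57, -2.359]
force: [-0.1, -0.2, 0.1]
grip_width: 0.0548
```

```bash
python3 - <<'E'
from h import *
s=read_state();print(s['position'],s['tcp_rot'],s['force'],s['grip_width'],s['joint_vel'].round(3))
Rt=R.from_euler('xyz',s['tcp_rot']).as_matrix();print(Rt.round(4))
for n in('wrist','side'):
    c,k,Rw,t=get(n);save('m_'+n,c['frame']);np.savez(f'pics/m_{n}.npz',f=c['frame'],z=c['z_map'],k=k,R=Rw,t=t,s=np.r_[s['position'],s['tcp_rot']])
print(totool([.6243,.0335,.256]))
E
```

```text
[0.52942064 0.00209962 0.25467933] [-1.14538436  1.56976698 -2.35905108] [-0.12062362 -0.21093249  0.14662673] 0.054824849770563844 [-0.01  -0.004 -0.009 -0.     0.002  0.001]
[[-7.000e-04  9.369e-01  3.496e-01]
 [-7.000e-04  3.496e-01 -9.369e-01]
 [-1.000e+00 -9.000e-04  4.000e-04]]
[-0.00083561  0.09964985  0.00340038]
```

View pics/m_side.png

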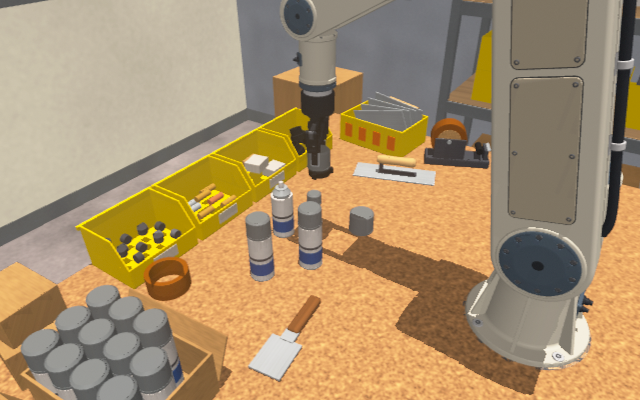

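View pics/m_wrist.png

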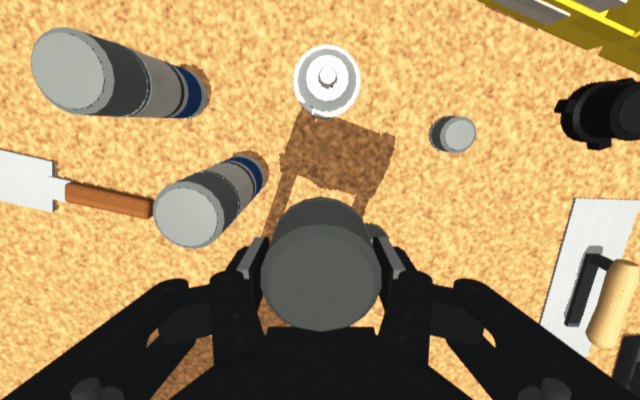

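The wrist view now shows the open can at about (327,78) and the held cap at about (321,277). I'll measure one relative to the other in this same camera.

```bash
python3 - <<'E'
from h import *
d=np.load('pics/m_wrist.npz'); f=d['f']
save('mw1',cv2.resize(f[35:130,280:375],None,fx=6,fy=6,interpolation=cv2.INTER_CUBIC))
save('mw2',cv2.resize(f[185:345,235:410],None,fx=4,fy=4,interpolation=cv2.INTER_CUBIC))
b=blob(f,285,35,372,125,60); P=onplane(d['k'],d['R'],d['t'],b,.12); print('can shoulder edge',circ(P),cv2.fitEllipse(b))
C=cloud({'z_map':d['z']},d['k'],d['R'],d['t'])
S=C[35:125,285:372].reshape(-1,3)
for lo,hi in((.118,.124),(.125,.14),(.150,.165)):
    Q=S[(S[:,2]>lo)&(S[:,2]<hi)]; print(lo,len(Q),Q.mean(0).round(4),cv2.minEnclosingCircle(np.ascontiguousarray(Q[:,:2],np.float32)))
print('nozzle top z',np.nanpercentile(S[:,2],[99,99.8]))
# cap top from depth
m=C[230:330,262:382].reshape(-1,3); print(np.nanpercentile(m[:,2],[30,50,70,90]))
E
```

```text
can shoulder edge (array([0.62326921, 0.03242249]), np.float64(0.02793506182550949)) ((326.2762451171875, 80.75836944580078), (66.65741729736328, 73.15019226074219), 1.379098892211914)
0.118 943 [0.6213 0.0322 0.1202] ((0.6237545609474182, 0.032564543187618256), 0.028505319729447365)
0.125 1449 [0.6218 0.0323 0.1332] ((0.6236432194709778, 0.03251297399401665), 0.024116534739732742)
0.15 307 [0.6227 0.0323 0.1561] ((0.6223729848861694, 0.032172054052352905), 0.007329725660383701)
nozzle top z [0.15759609 0.15825116]
[0.26307904 0.26374891 0.26415733 0.26467578]
```

View pics/mw1.png

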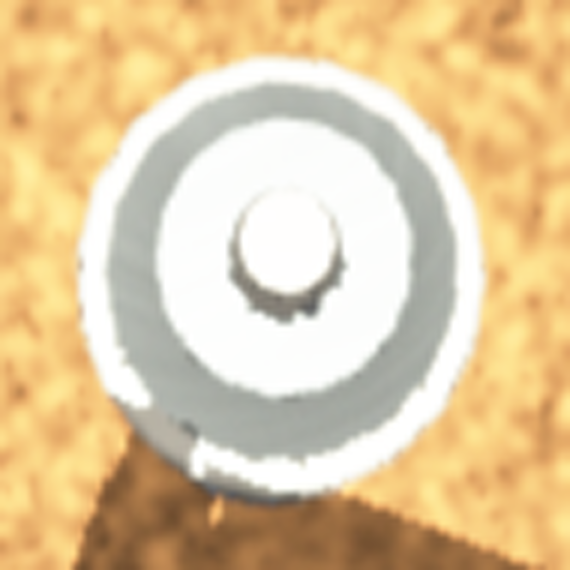

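View pics/mw2.png

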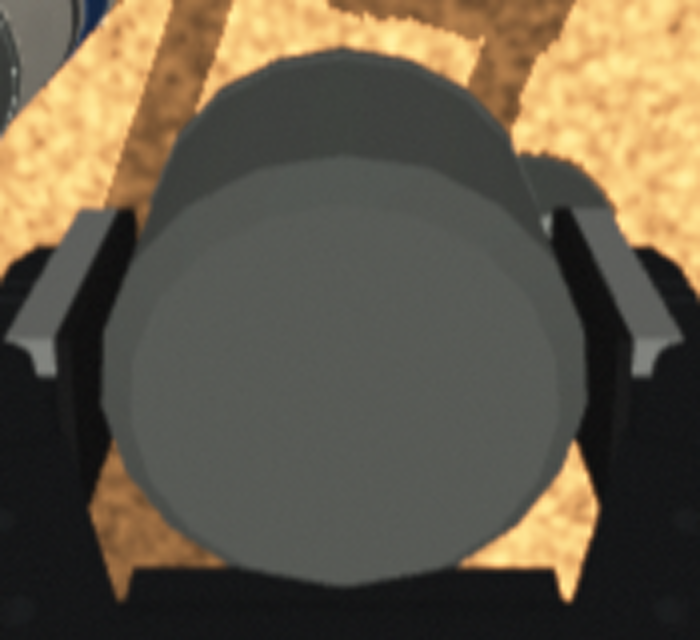

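```bash
python3 - <<'E'
from h import *
d=np.load('pics/m_wrist.npz'); s=dict(position=d['s'][:3],tcp_rot=d['s'][3:])
k,Rw,t=d['k'],d['R'],d['t']
p=onplane(k,Rw,t,[320.75,283.6],.2638)[0]; print('cap centre world',p,'tool',totool(p,s))
# outer edge points by eye (crop px): left,right at widest, bottom/top via chamfer base z-3mm
e=np.array([[102,385],[586,385],[344,157]])/4-.375+[235,185]
P=onplane(k,Rw,t,e,.2608); print([totool(x,s).round(4) for x in P])
e=np.array([[132,390],[556,390],[344,207],[344,585]])/4-.375+[235,185]
P=onplane(k,Rw,t,e,.2638); print([totool(x,s).round(4) for x in P])
# can, nozzle and rings
u=lambda x,y:(np.array([x,y])+.5)/6-.5+[280,35]
for n,a,z in(('nozzle top',(290,239),.157),('dome32',(284,258),.139),('shoulder',(282,275),.12)):
    q=onplane(k,Rw,t,u(*a),z)[0]; print(n,q.round(4),'tool',totool(q,s).round(4))
E
```

```text
cap centre world [0.52854062 0.00196838 0.2638    ] tool [-0.00911993 -0.00087893 -0.0001808 ]
[array([-0.0061, -0.0014, -0.0272]), array([-0.0061, -0.0014,  0.0268]), array([-0.0061,  0.0257, -0.0003])]
[array([-0.0091, -0.0002, -0.0233]), array([-0.0091, -0.0001,  0.0228]), array([-0.0091,  0.0213, -0.0003]), array([-0.0091, -0.0255, -0.0002])]
nozzle top [0.6238 0.0321 0.157 ] tool [0.0976 0.099  0.0048]
dome32 [0.624  0.0326 0.139 ] tool [0.1156 0.0994 0.0045]
shoulder [0.6245 0.0326 0.12  ] tool [0.1346 0.0998 0.0046]
```

Request:
{"name": "send_rows", "arguments": {"increments": [{"grip":0.3,"translation":[0,0.03,0.001],"rotation":[0,0,0]},{"grip":0.3,"translation":[0,0.06,0.003],"rotation":[0,0,0]},{"grip":0.3,"translation":[0.01,0.085,0.005],"rotation":[0,0,0]},{"grip":0.3,"translation":[0.025,0.101,0.005],"rotation":[0,0,0]},{"grip":0.3,"translation":[0.035,0.101,0.005],"rotation":[0,0,0]},{"grip":0.3,"translation":[0.042,0.101,0.005],"rotation":[0,0,0]},{"grip":0.3,"translation":[0.042,0.101,0.005],"rotation":[0,0,0]},{"grip":0.3,"translation":[0.042,0.101,0.005],"rotation":[0,0,0]}]}}

```text
time_s: 5.43
position: [0.625, 0.0317, 0.2129]
tcp_rot: [-1.335, 1.569, -2.55]
force: [-0.8, -0.6, -0.3]
grip_width: 0.055
```

Request:
{"name": "send_rows", "arguments": {"increments": [{"grip":0.3,"translation":[0,0,0],"rotation":[0,0,0]},{"grip":0.3,"translation":[0,0,0],"rotation":[0,0,0]},{"grip":0.3,"translation":[0,0,0],"rotation":[0,0,0]}]}}

```text
time_s: 5.68
position: [0.625, 0.0315, 0.2139]
tcp_rot: [-0.439, 1.57, -1.654]
force: [0.6, 0.8, -0.7]
grip_width: 0.0547
```

```bash
python3 - <<'E'
from h import *
s=read_state();print(s['position'],s['tcp_rot'],s['force'],s['grip_width'],s['joint_vel'].round(3))
Rt=R.from_euler('xyz',s['tcp_rot']).as_matrix();print(Rt.round(4))
for n in('wrist','side','top'):
    c,k,Rw,t=get(n);save('o_'+n,c['frame']);np.savez(f'pics/o_{n}.npz',f=c['frame'],z=c['z_map'],k=k,R=Rw,t=t,s=np.r_[s['position'],s['tcp_rot']])
    if n=='side': save('o_sidec',cv2.resize(c['frame'][130:250,220:345],None,fx=5,fy=5,interpolation=cv2.INTER_CUBIC))
print(totool([.6238,.0325,.2]))
E
```

```text
[0.62497726 0.03154236 0.21387658] [-0.43921582  1.57001204 -1.6544766 ] [ 0.59880306  0.83038471 -0.65175838] 0.05472932277350122 [ 0.005  0.005 -0.003  0.003 -0.001  0.002]
[[-1.000e-04  9.375e-01  3.481e-01]
 [-8.000e-04  3.481e-01 -9.375e-01]
 [-1.000e+00 -3.000e-04  7.000e-04]]
[ 0.01345385 -0.00086546 -0.00119608]
```

View pics/o_sidec.png

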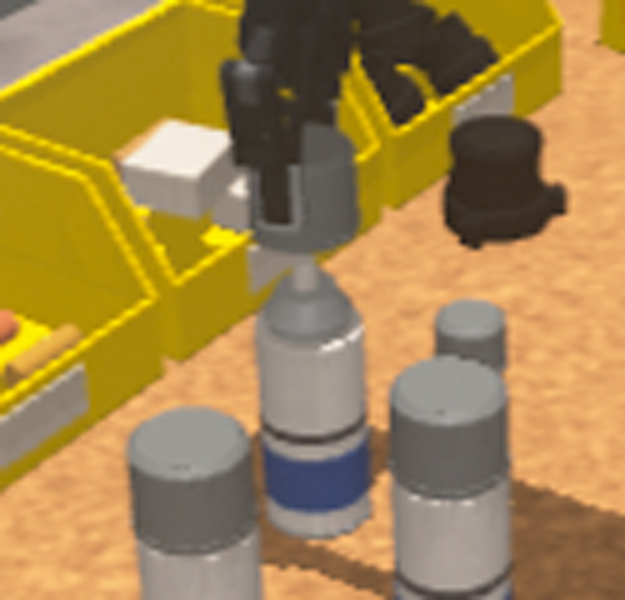

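View pics/o_wrist.png

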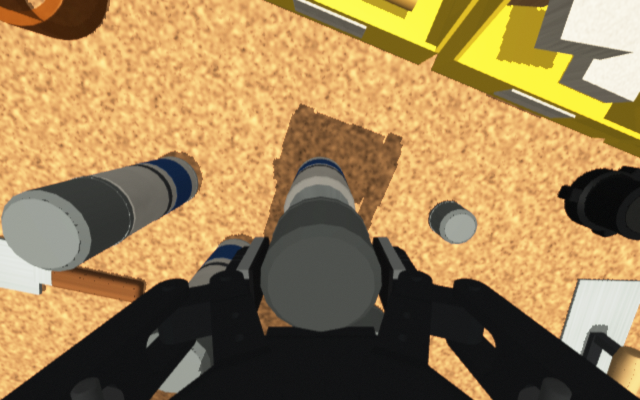

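The side crop shows the cap centred over the nozzle: the cap spans x of about 248 to 357, and the can's axis extrapolates to about 302. I'll check the other direction from the side camera's depth.

```bash
python3 - <<'E'
from h import *
d=np.load('pics/o_side.npz'); C=cloud({'z_map':d['z']},d['k'],d['R'],d['t']); f=d['f']; hsv=cv2.cvtColor(f,cv2.COLOR_RGB2HSV)
v=d['R'][:2,2]/np.linalg.norm(d['R'][:2,2]); w=np.array([-v[1],v[0]])  # v along view (away), w lateral
S=C[130:240,265:300].reshape(-1,3); H=hsv[130:240,265:300].reshape(-1,3)
ctr=np.array([.624,.0325])
def prof(zl,zh,vmin,vmax,smax=70):
    m=(S[:,2]>zl)&(S[:,2]<zh)&(H[:,2]>=vmin)&(H[:,2]<=vmax)&(H[:,1]<smax)&(np.linalg.norm(S[:,:2]-ctr,axis=1)<.04)
    Q=S[m][:,:2]-ctr; return np.c_[Q@w,Q@v]
from scipy.optimize import least_squares
for n,a,rr in(('can body',(.04,.115,60,255),.0285),('cap',(.178,.215,60,190),.028)):
    q=prof(*a)
    r=least_squares(lambda p:np.hypot(q[:,0]-p[0],q[:,1]-p[1])-rr,[0,0],loss='soft_l1',f_scale=.001)
    res=np.hypot(q[:,0]-r.x[0],q[:,1]-r.x[1])-rr
    print(n,len(q),'lat,view offset',r.x.round(4),'rms',res.std().round(4),'lat range',q[:,0].min().round(4),q[:,0].max().round(4))
    print('  world',ctr+w*r.x[0]+v*r.x[1])
print('v',v,'w',w)
for z in ((.16,.24),):
    m=(S[:,2]>z[0])&(S[:,2]<z[1])&(H[:,2]>60)&(H[:,1]<70)&(np.linalg.norm(S[:,:2]-ctr,axis=1)<.04); print('cap z range',np.percentile(S[m][:,2],[1,5,50,95,99]))
E
```

```text
can body 425 lat,view offset [ 0.0006 -0.0001] rms 0.0016 lat range -0.0271 0.0282
  world [0.62441712 0.03290887]
cap 227 lat,view offset [ 0.0001 -0.0002] rms 0.0033 lat range -0.0257 0.027
  world [0.623943   0.03271675]
v [ 0.55740336 -0.83024183] w [0.83024183 0.55740336]
cap z range [0.17830147 0.18062852 0.20625891 0.22434828 0.23301501]
```

The side camera puts the cap within about 0.5 mm of the can's axis in both directions. I'll lower it to just above lug contact.

Request:
{"name": "send_rows", "arguments": {"increments": [{"grip":0.3,"translation":[0.01,0,0],"rotation":[0,0,0]},{"grip":0.3,"translation":[0.02,0,0],"rotation":[0,0,0]},{"grip":0.3,"translation":[0.03,0,0],"rotation":[0,0,0]},{"grip":0.3,"translation":[0.038,0,0],"rotation":[0,0,0]},{"grip":0.3,"translation":[0.044,0,0],"rotation":[0,0,0]},{"grip":0.3,"translation":[0.044,0,0],"rotation":[0,0,0]},{"grip":0.3,"translation":[0.044,0,0],"rotation":[0,0,0]},{"grip":0.3,"translation":[0.044,0,0],"rotation":[0,0,0]}]}}

```text
time_s: 6.5
position: [0.6253, 0.0317, 0.1696]
tcp_rot: [-0.607, 1.57, -1.822]
force: [-0.1, -0.1, -0.4]
grip_width: 0.0548
```

```bash
python3 - <<'E'
from h import *
s=read_state();print(s['position'],s['force'],s['moment'],s['grip_width'],s['joint_vel'].round(3))
Rt=R.from_euler('xyz',s['tcp_rot']).as_matrix();print(Rt.round(4))
for n in('side',):
    c,k,Rw,t=get(n);save('p_sidec',cv2.resize(c['frame'][130:250,220:345],None,fx=5,fy=5,interpolation=cv2.INTER_CUBIC))
E
```

```text
[0.62529734 0.03170042 0.16964363] [-0.10340863 -0.11199297 -0.38072659] [-0.00361271 -0.0308128   0.01413981] 0.054795194950203345 [-0.001 -0.009 -0.006 -0.001  0.001  0.   ]
[[-2.000e-04  9.374e-01  3.483e-01]
 [-8.000e-04  3.483e-01 -9.374e-01]
 [-1.000e+00 -5.000e-04  7.000e-04]]
```

View pics/p_sidec.png

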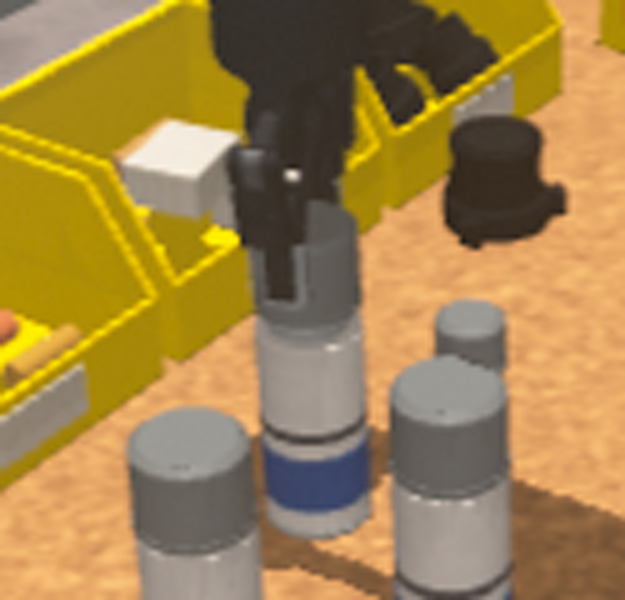

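The cap is over the dome, aligned, with no side force and the can upright. I'll press down in small stages.

Request:
{"name": "send_rows", "arguments": {"increments": [{"grip":0.3,"translation":[0.002,0,0],"rotation":[0,0,0]},{"grip":0.3,"translation":[0.004,0,0],"rotation":[0,0,0]},{"grip":0.3,"translation":[0.006,0,0],"rotation":[0,0,0]},{"grip":0.3,"translation":[0.007,0,0],"rotation":[0,0,0]},{"grip":0.3,"translation":[0.008,0,0],"rotation":[0,0,0]},{"grip":0.3,"translation":[0.008,0,0],"rotation":[0,0,0]}], "newtons": 100}}

```text
time_s: 7.05
position: [0.6258, 0.032, 0.1624]
tcp_rot: [1.0, 1.57, -0.215]
force: [-0.8, 1.3, 4.1]
grip_width: 0.0548
```

Request:
{"name": "send_rows", "arguments": {"increments": [{"grip":0.3,"translation":[0.001,0,0],"rotation":[0,0,0]},{"grip":0.3,"translation":[0.002,0,0],"rotation":[0,0,0]},{"grip":0.3,"translation":[0.002,0,0],"rotation":[0,0,0]},{"grip":0.3,"translation":[0.002,0,0],"rotation":[0,0,0]}]}}

```text
time_s: 7.38
position: [0.6257, 0.0319, 0.1601]
tcp_rot: [0.759, 1.57, -0.456]
force: [0.4, -0.4, -2.8]
grip_width: 0.0542
```

The push rose to 4 N, then swung to −2.8 N: the click, with the lugs pulling down. I'll press on to the shoulder.

Request:
{"name": "send_rows", "arguments": {"increments": [{"grip":0.3,"translation":[0.001,0,0],"rotation":[0,0,0]},{"grip":0.3,"translation":[0.002,0,0],"rotation":[0,0,0]},{"grip":0.3,"translation":[0.003,0,0],"rotation":[0,0,0]},{"grip":0.3,"translation":[0.004,0,0],"rotation":[0,0,0]},{"grip":0.3,"translation":[0.004,0,0],"rotation":[0,0,0]},{"grip":0.3,"translation":[0.004,0,0],"rotation":[0,0,0]}]}}

```text
time_s: 7.88
position: [0.626, 0.032, 0.1571]
tcp_rot: [1.092, 1.569, -0.123]
force: [-2.4, 0.7, 9.2]
grip_width: 0.0543
```

```bash
python3 - <<'E'
from h import *
s=read_state();print(s['position'],s['force'],s['moment'],s['grip_width'],s['joint_vel'].round(3))
Rt=R.from_euler('xyz',s['tcp_rot']).as_matrix();print(Rt.round(4))
E
```

```text
[0.62596191 0.03204585 0.15712696] [-2.38453967  0.65851708  9.18530478] [ 0.23897891  0.46170794 -0.00991649] 0.05433953523838587 [-0.     0.     0.001  0.    -0.    -0.002]
[[ 1.700e-03  9.374e-01  3.483e-01]
 [-2.000e-04  3.483e-01 -9.374e-01]
 [-1.000e+00  1.500e-03  8.000e-04]]
```

Request:
{"name": "send_rows", "arguments": {"increments": [{"grip":0.3,"translation":[0.0015,0,0],"rotation":[0,0,0]},{"grip":0.3,"translation":[0.0015,0,0],"rotation":[0,0,0]},{"grip":0.3,"translation":[0.0015,0,0],"rotation":[0,0,0]},{"grip":0.3,"translation":[0.0015,0,0],"rotation":[0,0,0]},{"grip":0.3,"translation":[0.0015,0,0],"rotation":[0,0,0]},{"grip":0.3,"translation":[0.0015,0,0],"rotation":[0,0,0]}]}}

```text
time_s: 8.38
position: [0.6263, 0.0322, 0.1571]
tcp_rot: [1.243, 1.568, 0.028]
force: [-3.4, 0.8, 14.0]
grip_width: 0.0546
```

```bash
python3 - <<'E'
from h import *
s=read_state();print(s['position'],s['force'],s['moment'],s['grip_width'],s['joint_vel'].round(3))
c,k,Rw,t=get('side');save('q_sidec',cv2.resize(c['frame'][130:250,220:345],None,fx=5,fy=5,interpolation=cv2.INTER_CUBIC));np.savez('pics/q_side.npz',f=c['frame'],z=c['z_map'],k=k,R=Rw,t=t)
E
```

```text
[0.62628617 0.03216002 0.15713928] [-3.44551488  0.75588776 14.00351046] [ 0.19146035  0.82216958 -0.00252065] 0.05456529201944311 [ 0.001  0.     0.001  0.    -0.001 -0.001]
```

View pics/q_sidec.png

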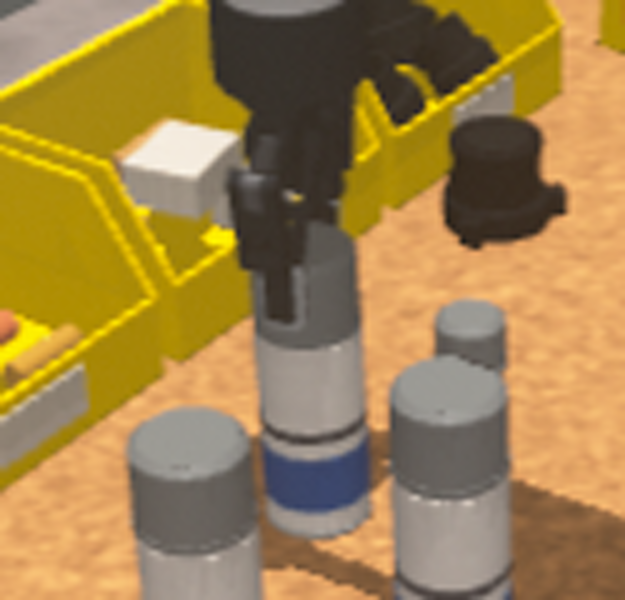

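The cap is home: its rim is on the shoulder at crop (310,345) with no gap visible, z is steady, and the push is 14 N. The tool drifts about 0.3 mm in +x under load, giving 3.4 N sideways, so I'll trim that out and hold.

Request:
{"name": "send_rows", "arguments": {"increments": [{"grip":0.3,"translation":[0.0014,-0.0006,-0.0002],"rotation":[0,0,0]},{"grip":0.3,"translation":[0.0014,-0.0006,-0.0002],"rotation":[0,0,0]},{"grip":0.3,"translation":[0.0014,-0.0006,-0.0002],"rotation":[0,0,0]},{"grip":0.3,"translation":[0.0014,-0.0006,-0.0002],"rotation":[0,0,0]},{"grip":0.3,"translation":[0.0014,-0.0006,-0.0002],"rotation":[0,0,0]},{"grip":0.3,"translation":[0.0014,-0.0006,-0.0002],"rotation":[0,0,0]},{"grip":0.3,"translation":[0.0014,-0.0006,-0.0002],"rotation":[0,0,0]},{"grip":0.3,"translation":[0.0014,-0.0006,-0.0002],"rotation":[0,0,0]}]}}

```text
time_s: 9.1
position: [0.626, 0.0322, 0.1571]
tcp_rot: [1.251, 1.567, 0.036]
force: [-4.0, -0.3, 12.1]
grip_width: 0.0544
```

```bash
python3 - <<'E'
from h import *
s=read_state();print(s['position'],s['force'],s['moment'],s['grip_width'],s['joint_vel'].round(3))
Rt=R.from_euler('xyz',s['tcp_rot']).as_matrix();print(Rt.round(4))
for i in range(4): vision.camera('top')
s=read_state();print(s['time_s'],s['position'],s['force'])
E
```

```text
[0.62599225 0.03216136 0.1571335 ] [-4.00072662 -0.28976194 12.10974789] [0.07314421 0.73228035 0.02535275] 0.05442743826597172 [ 0.001 -0.    -0.002 -0.001 -0.001 -0.   ]
[[ 3.500e-03  9.374e-01  3.482e-01]
 [ 1.000e-04  3.482e-01 -9.374e-01]
 [-1.000e+00  3.400e-03  1.100e-03]]
9.3 [0.62599336 0.03215445 0.15711268] [-3.76847728  0.30510965 11.18403048]
```

```bash
cat > fit.py <<'E'
from h import *
from scipy.optimize import least_squares
def run(d):
    C=cloud({'z_map':d['z']},d['k'],d['R'],d['t']);hsv=cv2.cvtColor(d['f'],cv2.COLOR_RGB2HSV)
    S=C[130:250,262:303].reshape(-1,3);H=hsv[130:250,262:303].reshape(-1,3);c0=np.array([.6242,.0328])
    near=np.linalg.norm(S[:,:2]-c0,axis=1)<.036
    for n,zl,zh,rr,vm in(('low',.01,.05,.0285,0),('up',.07,.115,.0285,60),('cap',.122,.163,.028,60)):
        m=near&(S[:,2]>zl)&(S[:,2]<zh)&(H[:,2]>vm)&((H[:,1]<70)|(n=='low')); q=S[m][:,:2]
        r=least_squares(lambda p:np.hypot(*(q-p).T)-rr,c0,loss='soft_l1',f_scale=.001)
        print(n,len(q),r.x.round(4))
E
python3 - <<'E'
from fit import *
run(np.load('pics/side0.npz')); run(np.load('pics/q_side.npz'))
c,k,Rw,t=get('side');run(dict(f=c['frame'],z=c['z_map'],k=k,R=Rw,t=t)); s=read_state();print(s['time_s'],s['position'],s['force'])
E
```

```text
low 254 [0.624  0.0332]
up 302 [0.6244 0.0331]
cap 209 [0.6318 0.0235]
low 254 [0.6242 0.0335]
up 301 [0.6249 0.0333]
cap 220 [0.6256 0.0335]
low 256 [0.6241 0.0336]
up 306 [0.6247 0.0329]
cap 215 [0.6252 0.0334]
9.35 [0.62601322 0.03217782 0.15710968] [-3.15769496  0.96416181 12.21135329]
```

The can has moved less than 1 mm and is upright. The cap sits within 1 mm of its axis, home, at a steady push of about 12 N. Handing in.

```bash
python3 - <<'E'
from h import *
print(close_job()); s=read_state();print(s['time_s'],s['position'],s['force'])
E
```

```text
the job is handed in; nothing more can be done
None
the job is handed in; nothing more can be done
```

The 57 mm cap is clicked home on the open can, and I handed the job in at about 9.4 s with the hand still gripping and pressing it. The interface gave no verdict, and it gave no reading once the job was handed in.

**What I did:** I picked the middle-sized loose cap and gripped it at 80 N (100 N for pressing). I lined it up over the can and pressed it down. The push rose to about 4 N, then swung to −2.8 N at the click. I then pressed on until the rim met the shoulder. There the height stopped changing while the push rose from 9 to 14 N.

**Last checks before handing in:**
- **Push:** 11 to 12 N down and steady, so with the can's weight the bench carries about 15 N.
- **Height:** the cap rim is about 120 mm above the bench, worked out from the tool height. The side picture showed no gap at the shoulder.
- **Position:** the cap is within about 1 mm of the can's axis. The can moved less than 1 mm and is upright to about 0.01 rad.
- **Other things on the bench:** I touched nothing else, and the later side pictures show nothing disturbed.

**What disagreed or did not work:**
- **Sideways force:** a load of 3 to 4 N toward −x stayed on the tool while pressing. One trim did not remove it, but it did not shift the can.
- **Cap position:** the wrist camera and the top and side cameras differed by up to 3 mm on where the loose cap stood. For the fit I used measurements of cap and can in the same camera, which agreed to about 0.5 mm.

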